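# Release the requested specimen vial from its drop-bottom bay

### The arm

A 6-joint arm with a two-finger parallel gripper is mounted at the origin on the work surface. World frame = base frame: x ahead of the robot, y to its left, z up, the work surface at z = 0. Lengths are in m, angles in rad, forces in N, time in s.
With the tool pointing down it reaches from about 0.35 to 0.925 m from the base axis. Payload 6.4 kg.
Tool frame: the origin (TCP) lies at the very end of the fingers, on their centre line; the grasp point (between the pads) lies 19 mm behind it; z points along the fingers, y is the line along which they close (so a half turn about z gives the same grasp; the last joint's range is limited). The gripper opens to 94 mm and grips with 3 to 60 N. Pads are 16 mm wide; open, the fingers measure 119 mm over their backs; the gripper's body (75 mm by 177 mm) begins 78 mm behind the grasp point.
Start: joints at [-0.174, 0.245, 1.558, -0, 1.339, -0.174], TCP at [0.65, 0, 0.205] pointing down, gripper open.
Joint ranges: [-3.13, 3.13], [-1.02, 2.26], [0.13, 2.54], [-0.95, 4.09], [0.21, 2.88], [-2.74, 2.74]. Speed limits (rad/s): [2.57, 2.57, 3.14, 3.14, 3.14, 3.14].

### API

Orientations are given as a rotation vector (axis times angle).
In Python, from cell import state, read_camera, finish_job, spot_in, trace, mark_of gives the robot as it stands. The module is installed in compiled form; this text tells all that it offers.
- The arm moves only by the tool send_rows, never from a script. Its argument "increments" is a list of rows, each a list of 7 numbers: the shift along the tool's x, y, z in mm, then the turn, a rotation vector about the tool's x, y, z in degrees, then the opening, from 0 (shut) to 1 (fully open). In form: [[x, y, z, rx, ry, rz, fingers], ...]. A call has 1 to 5 rows; each row shifts and turns the commanded pose from where the row before left it, along the tool's axes as they then stand; what a row does not reach is not made up. A row lasts 1/12 s, in which the tool goes at most 41.7 mm and 7.16 degrees, less where a joint would pass 70% of its speed; a pose out of reach is approached as far as the arm can. A call is refused whole if a number of a shift passes 41.7 or a number of a turn 7.16, either way. A call with a gripper value outside its range is refused whole. The fingers move at their own pace and stop on an object; the grip force is fixed at half the most. Time passes only in rows, so rows that do not move let the fingers close. It gives the time, the measured TCP pose, the force, the opening and the grip force at its end, in the units of the state.
- state(): the state, without advancing time (a new reading comes with each control period).
- read_camera(name): name is "scene" or "side" or "wrist"; returns a dict with "img" (480x640x3 uint8, red, green, blue), "fx", "fy", "cx", "cy" (pixels), "R" (3x3) and "t" (3): a world point X has camera coordinates R X + t. Camera axes: x right, y down, z forward; pixel columns grow to the right and rows downward; lengths in m; the calibration is good to about 2 mm. The wrist camera is an equidistant fisheye: a pixel r from the principal point sees the ray r / f radians off the axis. A picture is of the moment at which its call begins. There is no depth.
- finish_job(): hands the job in; it is judged then, once.
Trained networks look in the newest picture that a camera, given by its name, has taken for a name from the list of things; names that differ only in an ending like _2 or _b are one class to them, and where a whole thing is asked for, a point or a joint stands for the part that bears it (a point fixed in the world has none). Each returns a list of dicts, best first, with "confidence" (0 to 1); they miss things now and then, are a little off and sometimes report something else, mostly with a low value. They report only what shows in the picture. A call takes as long as a camera call.
- spot_in(camera, label): "position" ([x, y, z] in m, in the coordinates of the camera as it stood for that picture, good to about 4 mm: the middle of the surface that is visible of it).
- trace(camera, label): "mask" (480x640 bool, what is visible of it).
- mark_of(camera, label): "position" ([x, y, z] in m, in the coordinates of the camera as it stood for that picture, good to about 4 mm: a listed point, or the origin of a listed thing).
The state is a dict: "t": time; "q": joint angles; "dq": joint speeds; "effort": joint torques, N m; "eef_pos": TCP position; "tcp_rot": TCP orientation; "force": force on the tool from outside, world axes, zero at the start; "moment": the same for the moment, N m; "opening": finger opening in m; "gripper_force": force on a finger pad.
Only numpy, scipy, OpenCV 4.12 (cv2) and the standard library are available. Lean on these libraries where they do the work, as an engineer would, in place of code of your own. Each camera call takes 0.05 s, during which the arm holds its last target. There are 200 camera calls.

### The job

The disc on the red-framed plate shows which capped vial the microscopist wants next. Open the trap-door bottom of the bay that holds the vial with that cap colour - draw its spring bolt, then swing its lever up - so that the vial drops into the chute, then press the lever back down until the trap is shut and the bolt has snapped over it. Leave the other vial in its bay with its trap latched, and leave the discs and the jar where they are.

Things in the scene. Friction and masses are not known exactly. Their poses are not given: they have to be found in the camera images.
- gate_box: white twin gate box fixed to the bench, 165 mm deep (x), 241 wide (y), 185 high. Origin on the bench under the middle of the bays; x points away from its levers, y to its left, z up. Two open-topped bays, middles at y = +58 (left) and -58 (right), 55 x 110 mm inside, walls up to z = 185. Each bay's floor is a trap-door, worked by a lever with a black ball in front (-x) and latched by a brass bolt.
- chute (a point): in the middle of the grey chute below the bays, where a dropped vial comes to rest; gate box frame x = 106, y = 0, z = 32. The chute slopes down to +x, is 230 mm wide and ends at a 55 mm high wall at x = 130.
- trap_left (a joint): left (+y) bay's trap-door, rad: 0 shut (level, z = 135), grows as its far edge swings down and the lever's ball up; stop at 1.25. The vial slips out at about 0.65, surely by 1.1. Unlatched it kicks open by spring to only 0.3 to 0.55; beyond, friction holds it where put. Shutting takes 6 N at the ball and 15 to 20 N to pass the bolt's nose (from 0.4 rad on), then gives way, meets its stop near 0 and the bolt snaps over it. Latched: about 0.03.
- trap_right (a joint): right (-y) bay's trap-door, in all ways the same as the left.
- bolt_left (a joint): brass spring bolt latching the left trap, m: 0 home, grows as drawn outward (+y of the gate box), stop at 0.020. Spring 3 N home, 6 N drawn. Drawn 0.016 or more for a moment, it lets the lever kick up clear and may be let go. Its nose is sloped on top: the lever rod pressed down pushes it aside and it snaps back over the rod, so it need not be touched for shutting.
- bolt_right (a joint): brass spring bolt latching the right trap, the same but drawn outward to -y of the gate box.
- trap_left_ball (a point): centre of the black ball knob, 30 mm diameter, at the end of the left trap's lever. It turns with the trap about the hinge, 97.5 mm away; shut, it lies 95 mm in front (-x) of the hinge and 22 mm below it (at x = -127, y = 58, z = 108 in the gate box's frame). Lever rod 10 mm thick.
- trap_right_ball (a point): the same ball on the right trap's lever (shut: x = -127, y = -58, z = 108).
- trap_left_hinge (a point): point on the left trap's hinge axis, at x = -32, y = 58, z = 130 in the gate box's frame; the axis runs along the gate box's y.
- trap_right_hinge (a point): the same for the right trap (y = -58).
- bolt_left_knob (a point): middle height of the upper part of the left bolt's upright red knob, 20 mm diameter, standing 36 mm above the brass bolt bar, this point 16 mm below its top; home it is at x = -77, y = 110, z = 165 in the gate box's frame, 52 mm outward of the lever rod.
- bolt_right_knob (a point): the same on the right bolt (home: y = -110).
- vial_blue: closed white specimen vial with blue cap, lying in one of the two bays along the gate box's y; 95 mm long, 36 mm diameter, about 0.1 kg. Origin at mid-length on its axis, y along its axis towards the cap.
- vial_yellow: the same vial with yellow cap, lying in the other bay.
- request_plate: fixed white plate, 110 mm square, 10 mm high, with a raised RED frame (18 mm high): the disc lying on it shows the cap colour asked for. Origin at the centre of its underside. On one side of the gate box.
- spare_plate: the same plate all in grey, on the other side; the disc on it is only parked and means nothing.
- disc_blue: loose blue disc, 70 mm diameter, 10 mm thick, on one of the two plates; origin at the centre of its underside.
- disc_yellow: the same disc in yellow, on the other plate.
- jar: bystander: closed sample jar, 60 mm diameter, 90 mm high, standing on the bench right of the gate box; origin at the centre of its underside.

How it is judged:
By the outcome, as a careful person would: the job done as asked, in the order asked, and still so for the second after the job is handed in, with the robot touching nothing.
It also fails if it takes over 54 s, if anything falls off the work surface, if the arm or the gripper's body presses on something with over 40 N, if the wrist force passes 120 N, or if a joint passes its speed limit or range.

## Working session

There is one attempt and no reset: what is moved stays moved. The work goes in short steps, Python scripts to look and compute and a tool call to move; the robot and the scene stay as the last step left them, time stands still between calls to the robot, and variables do not carry over. Pictures are saved under pics/ and viewed, at most 10 in all, crops included, and the job is handed in when it is done.

Besides the shell and the picture viewer there is one more tool, called after "Emit:" by a JSON object that holds its "method" and its "body", one argument or row to a line. send_rows: Moves the arm, as the interface text tells. Its arguments: {"type":"object","properties":{"increments":{"type":"array"}},"required":["increments"]}

```bash
mkdir -p pics; cat > h.py <<'E'
import numpy as np, cv2
from cell import *
cams={}
def cam(n):
    c=read_camera(n); cams[n]=c; return c
def w(n,p):
    c=cams[n]; return np.array(c["R"]).T@(np.array(p)-np.array(c["t"]))
def marks(n,labels):
    for l in labels:
        r=mark_of(n,l)
        print(n,l,[(np.round(w(n,d["position"])*1000).astype(int).tolist(),round(d["confidence"],2)) for d in r[:2]])
E
python3 - <<'E'
from h import *
for n in("scene","side"):
    c=cam(n); cv2.imwrite(f"pics/{n}1.png",c["img"][:,:,::-1])
    marks(n,["gate_box","bolt_left_knob","bolt_right_knob","trap_left_ball","trap_right_ball","trap_left_hinge","trap_right_hinge","vial_blue","vial_yellow","request_plate","spare_plate","disc_blue","disc_yellow","jar"])
print(state())
E
```

```text
scene gate_box [([646, -41, 2], 0.88)]
scene bolt_left_knob [([446, 361, 9], 0.73), ([549, 46, 168], 0.68)]
scene bolt_right_knob [([600, -168, 165], 0.47)]
scene trap_left_ball [([536, -132, 103], 0.7), ([509, -15, 110], 0.55)]
scene trap_right_ball [([537, -128, 108], 0.63), ([502, -337, -3], 0.22)]
scene trap_left_hinge []
scene trap_right_hinge []
scene vial_blue []
scene vial_yellow [([666, -102, 148], 0.58)]
scene request_plate []
scene spare_plate [([447, 362, 3], 0.88), ([735, -345, 2], 0.28)]
scene disc_blue [([511, -16, 109], 0.68), ([442, 356, 9], 0.67)]
scene disc_yellow [([498, -343, 8], 0.89)]
scene jar [([737, -344, 0], 0.96)]
side gate_box [([650, -46, -2], 0.96)]
side bolt_left_knob [([552, 47, 164], 0.55), ([671, -100, 152], 0.33)]
side bolt_right_knob [([594, -172, 164], 0.82), ([499, -339, 9], 0.34)]
side trap_left_ball [([510, -17, 113], 0.71), ([553, 48, 169], 0.71)]
side trap_right_ball [([535, -129, 108], 0.94)]
side trap_left_hinge [([598, 11, 132], 0.86), ([749, -19, 31], 0.52)]
side trap_right_hinge [([634, -108, 133], 0.85)]
side vial_blue [([643, 10, 153]
[... 268 characters left out ...]
, 0.8), ([644, 13, 151], 0.55)]
{'t': 1.5, 'q': array([-1.74080341e-01,  2.45103576e-01,  1.55780709e+00, -1.05225772e-06,
        1.33869220e+00, -1.74087938e-01]), 'dq': array([-0.00119211, -0.00068222, -0.00084936, -0.00051203, -0.00046282,
       -0.00050733]), 'effort': array([ 8.06430626e-05, -4.15825582e+01, -3.14868593e+01,  6.85304473e-02,
        2.88936566e-02, -1.88118683e-06]), 'eef_pos': array([6.50009131e-01, 1.67921501e-05, 2.05449150e-01]), 'tcp_rot': array([-2.22142727e+00, -2.22144468e+00,  1.05186229e-05]), 'force': array([ 0.82019191,  0.04521503, -0.23144206]), 'moment': array([ 0.03136553, -0.00183116,  0.00811678]), 'gripper_force': 0.0, 'opening': 0.0940408106367988}
```

View pics/scene1.png

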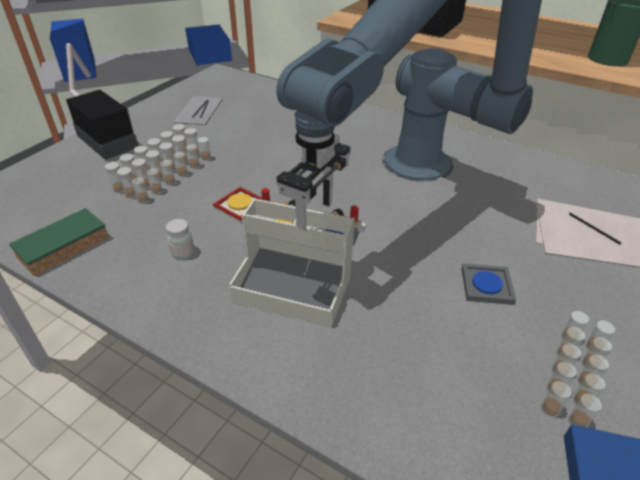

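View pics/side1.png

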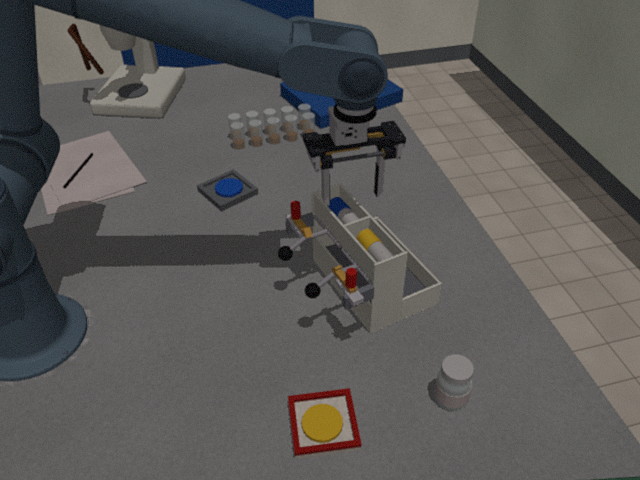

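The red-framed plate at (322,423) in the side view holds the yellow disc, and the yellow vial at (372,242) lies in the right bay. So I work the right trap. The box yaw is about 13°, so I first turn the tool 77° so that the fingers close along the box's y.

Emit:
{"method": "send_rows", "body": {
  "increments": [
    [0,0,-10,0,0,7,0.5],
    [0,0,-10,0,0,7,0.5],
    [0,0,0,0,0,7,0.5],
    [0,0,0,0,0,7,0.5],
    [0,0,0,0,0,7,0.5]
  ]
}}

```text
t: 1.92
eef_pos: [0.6502, 0.0, 0.2258]
tcp_rot: [2.791, 1.442, 0.001]
force: [0.6, -0.4, 0.5]
opening: 0.0639
gripper_force: 0.0
```

Emit:
{"method": "send_rows", "body": {
  "increments": [
    [0,0,0,0,0,7,0.5],
    [0,0,0,0,0,7,0.5],
    [0,0,0,0,0,7,0.5],
    [0,0,0,0,0,7,0.5],
    [0,0,0,0,0,7,0.5]
  ]
}}

```text
t: 2.33
eef_pos: [0.65, -0.0, 0.2255]
tcp_rot: [3.095, 0.536, -0.0]
force: [0.4, 1.0, -0.2]
opening: 0.0467
gripper_force: 0.0
```

Emit:
{"method": "send_rows", "body": {
  "increments": [
    [0,0,0,0,0,7,0.5],
    [0,0,0,0,0,0,0.5]
  ]
}}

```text
t: 2.5
eef_pos: [0.65, -0.0, 0.2254]
tcp_rot: [-3.122, -0.353, 0.0]
force: [-0.2, 0.6, -0.9]
opening: 0.0472
gripper_force: 0.0
```

Emit:
{"method": "send_rows", "body": {
  "increments": [
    [-18,30,0,0,0,0,0.5],
    [-18,30,0,0,0,0,0.5],
    [-18,31,0,0,0,0,0.5],
    [-18,31,0,0,0,0,0.5],
    [-17,31,0,0,0,0,0.5]
  ]
}}

```text
t: 2.92
eef_pos: [0.597, -0.1705, 0.2256]
tcp_rot: [3.121, 0.362, 0.0]
force: [0.2, 0.9, -0.2]
opening: 0.0467
gripper_force: 0.0
```

```bash
python3 - <<'E'
from h import *
n="wrist"
c=cam(n); cv2.imwrite(f"pics/{n}1.png",c["img"][:,:,::-1])
marks(n,["gate_box","bolt_right_knob","trap_right_ball","trap_right_hinge","bolt_left_knob","trap_left_ball"])
print(state()["eef_pos"],state()["tcp_rot"])
E
```

```text
wrist gate_box []
wrist bolt_right_knob [([599, -171, 164], 0.77)]
wrist trap_right_ball [([536, -132, 111], 0.98)]
wrist trap_right_hinge [([629, -110, 128], 0.75), ([646, 17, 153], 0.38)]
wrist bolt_left_knob [([550, 42, 164], 0.86), ([732, -346, 3], 0.53)]
wrist trap_left_ball [([509, -18, 111], 0.63)]
[ 0.59802904 -0.16786238  0.22543659] [-3.12067424e+00 -3.59658921e-01 -2.26742029e-05]
```

View pics/wrist1.png

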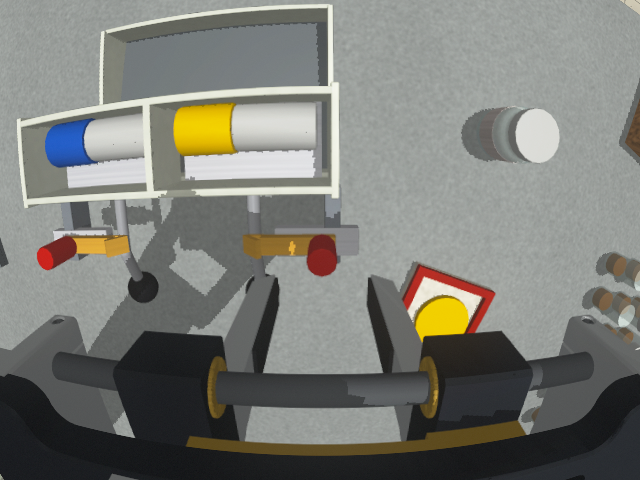

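Yellow vial is in the right bay; the knob (321,255) lies centred between the fingers (about 270–375). Descend and grip.

Emit:
{"method": "send_rows", "body": {
  "increments": [
    [1,1,24,0,0,0,0.5],
    [0,1,24,0,0,0,0.5],
    [0,0,23,0,0,0,0.5],
    [0,0,0,0,0,0,0.1],
    [0,0,0,0,0,0,0.1]
  ]
}}

```text
t: 3.68
eef_pos: [0.5987, -0.1693, 0.1533]
tcp_rot: [-3.119, -0.359, 0.004]
force: [0.4, 0.5, 0.3]
opening: 0.0368
gripper_force: 0.0
```

Emit:
{"method": "send_rows", "body": {
  "increments": [
    [0,0,0,0,0,0,0.1],
    [0,0,0,0,0,0,0.1],
    [0,0,0,0,0,0,0.1]
  ]
}}

```text
t: 3.93
eef_pos: [0.6003, -0.1702, 0.1566]
tcp_rot: [-3.121, -0.356, -0.004]
force: [-0.4, 3.3, 3.8]
opening: 0.0193
gripper_force: 30.0
```

Emit:
{"method": "send_rows", "body": {
  "increments": [
    [0,7,0,0,0,0,0.1],
    [0,7,0,0,0,0,0.1],
    [0,4,0,0,0,0,0.1],
    [0,0,0,0,0,0,0.1],
    [0,0,0,0,0,0,0.1]
  ]
}}

```text
t: 4.35
eef_pos: [0.6044, -0.1878, 0.1566]
tcp_rot: [-3.121, -0.356, -0.005]
force: [0.4, 6.2, 6.1]
opening: 0.0196
gripper_force: 30.0
```

```bash
python3 - <<'E'
from h import *
n="wrist"
c=cam(n); cv2.imwrite(f"pics/{n}2.png",c["img"][:,:,::-1])
marks(n,["bolt_right_knob","trap_right_ball"])
cam("side");marks("side",["bolt_right_knob","trap_right_ball"])
print(state()["eef_pos"],state()["force"])
E
```

```text
wrist bolt_right_knob [([602, -189, 162], 0.79)]
wrist trap_right_ball []
side bolt_right_knob [([598, -187, 163], 0.82)]
side trap_right_ball [([534, -129, 142], 0.89), ([500, -347, 8], 0.73)]
[ 0.60438128 -0.18760581  0.15661059] [-0.05630867  5.06779223  5.50322171]
```

View pics/wrist2.png

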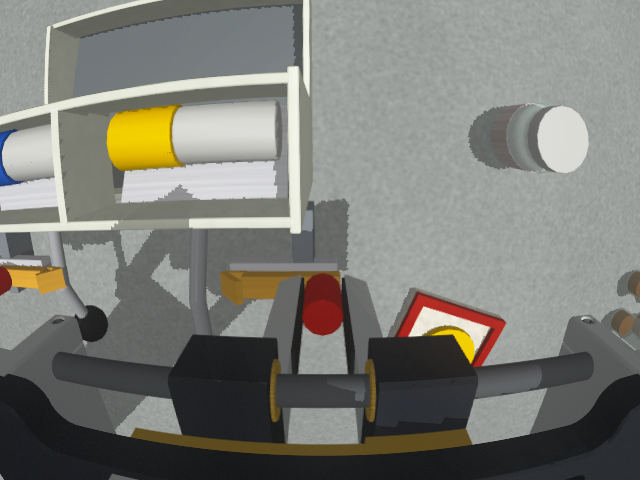

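Lever has kicked up (ball z ≈ 142 mm); the drawn knob at (322,305) is in the fingers. Release, rise, go over the ball.

Emit:
{"method": "send_rows", "body": {
  "increments": [
    [0,0,0,0,0,0,0.5],
    [0,0,0,0,0,0,0.5],
    [0,0,0,0,0,0,0.5],
    [0,0,-24,0,0,0,0.5],
    [0,0,-24,0,0,0,0.5]
  ]
}}

```text
t: 5.07
eef_pos: [0.602, -0.1884, 0.2012]
tcp_rot: [-3.121, -0.356, 0.006]
force: [0.7, 0.1, 0.3]
opening: 0.0463
gripper_force: 0.0
```

Emit:
{"method": "send_rows", "body": {
  "increments": [
    [-18,-24,-10,0,0,0,0.5],
    [-18,-24,0,0,0,0,0.5],
    [-18,-24,0,0,0,0,0.5],
    [0,0,0,0,0,0,0.5]
  ]
}}

```text
t: 5.4
eef_pos: [0.5314, -0.1282, 0.212]
tcp_rot: [3.121, 0.358, -0.003]
force: [-1.1, 0.1, -0.5]
opening: 0.0472
gripper_force: 0.0
```

```bash
python3 - <<'E'
from h import *
for n in("wrist","side"):
    c=cam(n); cv2.imwrite(f"pics/{n}3.png",c["img"][:,:,::-1])
    marks(n,["bolt_right_knob","trap_right_ball"])
print(state()["eef_pos"],state()["force"])
E
```

```text
wrist bolt_right_knob [([597, -176, 160], 0.94)]
wrist trap_right_ball [([537, -131, 152], 0.71), ([599, -178, 161], 0.65)]
side bolt_right_knob [([597, -175, 170], 0.93)]
side trap_right_ball [([531, -127, 148], 0.83), ([672, -99, 134], 0.73)]
[ 0.53518738 -0.13138146  0.21268864] [ 0.58361938 -0.11391505 -0.02604278]
```

View pics/wrist3.png

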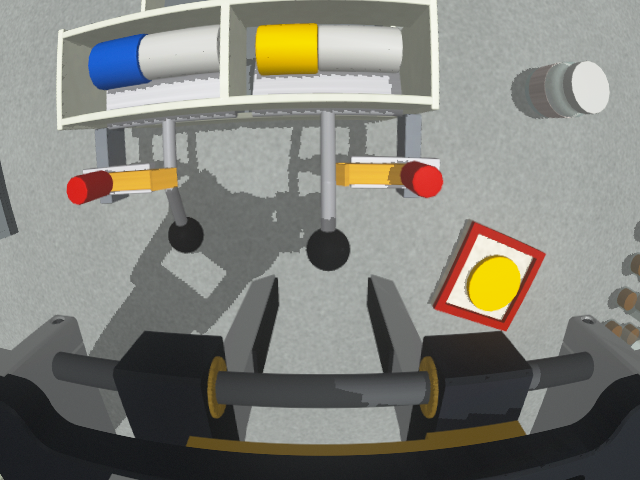

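Lever is up, the ball (328,249) lies centred between the fingers. Descend around the ball and grip.

Emit:
{"method": "send_rows", "body": {
  "increments": [
    [0,0,28,0,0,0,0.5],
    [0,0,28,0,0,0,0.5],
    [0,0,27,0,0,0,0.5],
    [0,0,0,0,0,0,0.1],
    [0,0,0,0,0,0,0.1]
  ]
}}

```text
t: 6.12
eef_pos: [0.5339, -0.1305, 0.1283]
tcp_rot: [-3.12, -0.355, 0.005]
force: [0.1, 0.0, 0.0]
opening: 0.0368
gripper_force: 0.0
```

Emit:
{"method": "send_rows", "body": {
  "increments": [
    [0,0,0,0,0,0,0.1],
    [0,0,0,0,0,0,0.1]
  ]
}}

```text
t: 6.28
eef_pos: [0.5357, -0.131, 0.1316]
tcp_rot: [3.12, 0.355, 0.004]
force: [-0.6, 0.7, 0.8]
opening: 0.0285
gripper_force: 30.0
```

Emit:
{"method": "send_rows", "body": {
  "increments": [
    [2,0,-7.5,0,0,0,0.1],
    [2,0,-7.5,0,0,0,0.1],
    [3,0,-7,0,0,0,0.1],
    [3,0,-7,0,0,0,0.1],
    [4,0,-7,0,0,0,0.1]
  ]
}}

```text
t: 6.7
eef_pos: [0.5486, -0.1278, 0.1665]
tcp_rot: [3.12, 0.355, 0.002]
force: [3.2, -3.5, -7.4]
opening: 0.0287
gripper_force: 30.0
```

Emit:
{"method": "send_rows", "body": {
  "increments": [
    [4.5,0,-6,0,0,0,0.1],
    [5,0,-6,0,0,0,0.1],
    [5,0,-5,0,0,0,0.1],
    [6,0,-5,0,0,0,0.1],
    [6,0,-5,0,0,0,0.1]
  ]
}}

```text
t: 7.12
eef_pos: [0.573, -0.1219, 0.1922]
tcp_rot: [3.12, 0.355, -0.006]
force: [0.8, -6.4, -7.9]
opening: 0.0291
gripper_force: 30.0
```

```bash
python3 - <<'E'
from h import *
for n in("wrist","side"):
    c=cam(n); cv2.imwrite(f"pics/{n}4.png",c["img"][:,:,::-1])
    marks(n,["vial_yellow","trap_right_ball"])
print(state()["eef_pos"],state()["force"],state()["opening"])
E
```

```text
wrist vial_yellow [([765, -78, 31], 0.93)]
wrist trap_right_ball [([573, -123, 209], 0.87)]
side vial_yellow [([771, -76, 30], 0.83)]
side trap_right_ball [([571, -119, 206], 0.79)]
[ 0.57406628 -0.12167814  0.19283305] [ 1.39125783 -4.25554789 -2.48231293] 0.028460425705644287
```

View pics/side4.png

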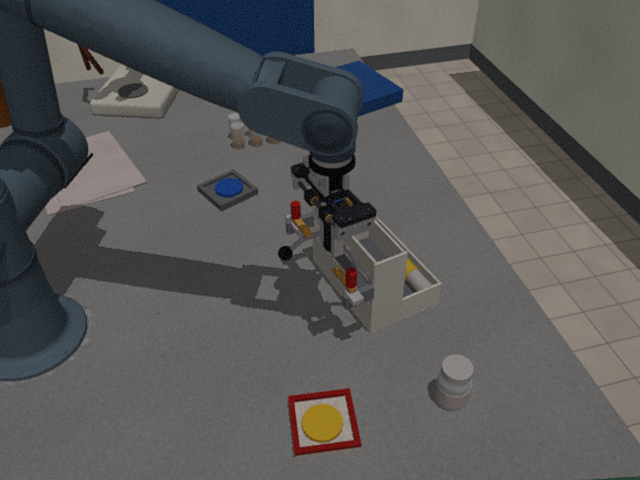

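The yellow vial has dropped into the chute (410,272). Bring the lever back along the arc.

Emit:
{"method": "send_rows", "body": {
  "increments": [
    [-6,0,5,0,0,0,0.1],
    [-6,0,5,0,0,0,0.1],
    [-5,0,5,0,0,0,0.1],
    [-5,0,6,0,0,0,0.1],
    [-4.5,0,6,0,0,0,0.1]
  ]
}}

```text
t: 7.83
eef_pos: [0.5481, -0.1278, 0.1661]
tcp_rot: [3.12, 0.355, 0.003]
force: [2.2, -4.9, 2.7]
opening: 0.0285
gripper_force: 30.0
```

Emit:
{"method": "send_rows", "body": {
  "increments": [
    [-4,0,7,0,0,0,0.1],
    [-3,0,7,0,0,0,0.1],
    [-3,0,7,0,0,0,0.1],
    [-2,0,7.5,0,0,0,0.1],
    [-2,0,7.5,0,0,0,0.1]
  ]
}}

```text
t: 8.25
eef_pos: [0.5353, -0.131, 0.132]
tcp_rot: [3.12, 0.355, 0.004]
force: [-1.9, -1.8, 16.4]
opening: 0.0287
gripper_force: 30.0
```

Emit:
{"method": "send_rows", "body": {
  "increments": [
    [-1,0,8,0,0,0,0.1],
    [-1,0,8,0,0,0,0.1],
    [0,0,8,0,0,0,0.1],
    [0,0,8,0,0,0,0.1],
    [1,0,8,0,0,0,0.1]
  ]
}}

```text
t: 8.67
eef_pos: [0.5342, -0.1312, 0.0907]
tcp_rot: [3.12, 0.355, 0.004]
force: [0.2, -3.3, 6.8]
opening: 0.0286
gripper_force: 30.0
```

```bash
python3 - <<'E'
from h import *
for n in("wrist","side"):
    c=cam(n); marks(n,["bolt_right_knob","trap_right_ball"])
print(state()["eef_pos"],state()["force"],state()["opening"])
E
```

```text
wrist bolt_right_knob [([650, -44, 0], 0.61), ([599, -181, 163], 0.58)]
wrist trap_right_ball [([534, -131, 119], 0.86)]
side bolt_right_knob [([598, -175, 167], 0.78), ([768, -75, 31], 0.74)]
side trap_right_ball [([532, -127, 115], 0.77)]
[ 0.53427692 -0.13106535  0.08917965] [ 6.92887663 -4.9713565  -3.95012752] 0.028889379470373525
```

Emit:
{"method": "send_rows", "body": {
  "increments": [
    [0,0,4,0,0,0,0.1],
    [0,0,4,0,0,0,0.1],
    [0,0,0,0,0,0,0.1]
  ]
}}

```text
t: 9.22
eef_pos: [0.535, -0.131, 0.0829]
tcp_rot: [3.12, 0.355, 0.007]
force: [4.3, -2.8, 4.7]
opening: 0.0285
gripper_force: 30.0
```

```bash
python3 - <<'E'
from h import *
for n in("wrist","side"):
    c=cam(n); marks(n,["bolt_right_knob","trap_right_ball"])
print(state()["eef_pos"],state()["force"],state()["opening"])
E
```

```text
wrist bolt_right_knob [([594, -173, 163], 0.73)]
wrist trap_right_ball [([538, -131, 110], 0.58), ([629, -110, 129], 0.44)]
side bolt_right_knob [([511, -14, 113], 0.61), ([596, -170, 166], 0.53)]
side trap_right_ball [([532, -127, 105], 0.84)]
[ 0.53503206 -0.13103095  0.08287197] [ 3.70861778 -3.38788572  4.47962517] 0.028284128342453956
```

Emit:
{"method": "send_rows", "body": {
  "increments": [
    [0,0,3,0,0,0,0.1],
    [0,0,3,0,0,0,0.1],
    [0,0,0,0,0,0,0.1]
  ]
}}

```text
t: 9.77
eef_pos: [0.536, -0.131, 0.0801]
tcp_rot: [3.12, 0.355, 0.008]
force: [-2.8, 0.4, 22.9]
opening: 0.0285
gripper_force: 30.0
```

Stop met (23 N). Relax, release, rise and check.

Emit:
{"method": "send_rows", "body": {
  "increments": [
    [0,0,-4,0,0,0,0.1],
    [0,0,0,0,0,0,0.5],
    [0,0,0,0,0,0,0.5],
    [0,0,0,0,0,0,0.5],
    [0,0,-20,0,0,0,0.5]
  ]
}}

```text
t: 10.18
eef_pos: [0.5289, -0.1282, 0.0942]
tcp_rot: [-3.114, -0.355, 0.016]
force: [-0.5, -0.4, -0.3]
opening: 0.0464
gripper_force: 0.0
```

Emit:
{"method": "send_rows", "body": {
  "increments": [
    [0,0,-30,0,0,0,0.5],
    [0,0,-35,0,0,0,0.5],
    [0,0,-40,0,0,0,0.5],
    [-20,0,-20,0,0,0,0.5],
    [0,0,0,0,0,0,0.5]
  ]
}}

```text
t: 10.6
eef_pos: [0.5143, -0.1358, 0.2288]
tcp_rot: [3.118, 0.355, 0.008]
force: [-0.5, -0.6, -0.6]
opening: 0.0469
gripper_force: 0.0
```

```bash
python3 - <<'E'
from h import *
for n in("side","wrist"):
    c=cam(n); cv2.imwrite(f"pics/{n}5.png",c["img"][:,:,::-1]); marks(n,["bolt_right_knob","trap_right_ball","trap_left_ball","bolt_left_knob","vial_yellow","vial_blue"])
print(state()["eef_pos"],state()["force"],state()["opening"])
E
```

```text
side bolt_right_knob [([596, -170, 166], 0.93)]
side trap_right_ball [([535, -127, 110], 0.73)]
side trap_left_ball [([512, -15, 114], 0.63)]
side bolt_left_knob [([509, -16, 114], 0.34)]
side vial_yellow [([774, -76, 32], 0.96)]
side vial_blue [([643, 12, 153], 0.53)]
wrist bolt_right_knob [([598, -169, 164], 0.56)]
wrist trap_right_ball [([536, -130, 110], 0.9), ([547, 44, 167], 0.74)]
wrist trap_left_ball [([509, -15, 108], 0.9)]
wrist bolt_left_knob [([551, 43, 165], 0.89)]
wrist vial_yellow [([647, -45, 0], 0.18)]
wrist vial_blue [([536, -130, 111], 0.71), ([645, 17, 149], 0.58)]
[ 0.51392478 -0.13504756  0.22433113] [ 0.64726457 -0.14514375 -1.27424776] 0.047000791980388125
```

View pics/wrist5.png

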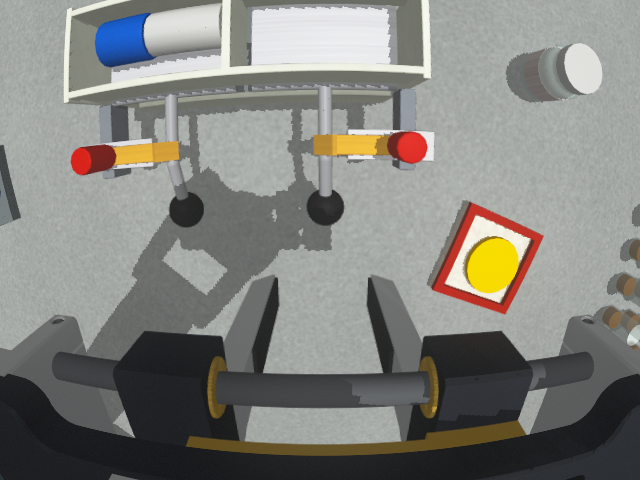

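The right bolt lies over its rod again (325,145). The right bay is empty with its floor level, and the left bay, its latch and the disc on the red-framed plate look unchanged. Nothing is in contact with the robot, so I hand in.

```bash
python3 -c "from cell import *; print(finish_job())"
```

```text
the job is handed in; nothing more can be done
None
```

The yellow-capped vial is in the chute, the right trap is shut with its bolt snapped over it, and the job is handed in at about 11 s; the blue vial's bay, the discs and the jar were not touched.

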